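# Hold back the belt tensioner of the lap polisher

### The arm

A 6-joint arm with a two-finger parallel gripper is mounted at the origin on the work surface. World frame = base frame: x ahead of the robot, y to its left, z up, the work surface at z = 0. Lengths are in mm, angles in rad, forces in N, time in s.
With the tool pointing down it reaches from about 300 to 775 mm from the base axis. Payload 14.6 kg.
Tool frame: the origin (TCP) lies midway between the tips of the shut fingers; the grasp point (between the pads) lies 19 mm behind it (manip.hold_point_z is the distance from the TCP to the grasp point, in mm); z points along the fingers, y is the direction in which the jaws open and shut (so a half turn about z gives the same grasp; the last joint's range is limited). The gripper opens to 94 mm and grips with 3 to 60 N. Pads are 16 mm wide; open, the fingers measure 119 mm over their backs; the gripper's body (75 mm by 177 mm) begins 78 mm behind the grasp point.
Start: joints at [1.193, 0.3, 1.521, -0, 1.321, -0.067], TCP at [168.198, 523.64, 205.446] pointing down, gripper open.
Joint ranges: [-3.03, 3.03], [-0.79, 2.21], [0.23, 2.52], [-1.04, 4.18], [0, 3.07], [-2.55, 2.55]. Speed limits (rad/s): [2.22, 2.22, 2.57, 3.14, 3.14, 3.14].

### API

Orientations are given as [roll, pitch, yaw] about the fixed x, y, z axes, in that order (R = Rz(yaw) Ry(pitch) Rx(roll)).
In Python, from cell import manip gives the robot as it stands.
- The arm moves only by the shell command python3 -m crank 'ROWS' [OPENING] [FORCE]. ROWS is JSON, a list of rows, each an object with "offset": the shift along the world's x, y, z in m, a list of three; "spin": the turn about the world's z in degrees. In form: [{"offset": [dx, dy, dz], "spin": spin}, ...]. A call has exactly 8 rows; each row is the pose to reach, as a shift and turn from the pose measured when the call began; what a row does not reach only later rows make up. A row lasts 1/12 s, in which the tool goes at most 41.7 mm and 7.16 degrees, less where a joint would pass 70% of its speed; a pose out of reach is approached as far as the arm can. A call with a gripper value outside its range is refused whole. OPENING is the opening, from 0 (shut) to 1 (fully open), set as the call begins (- or left out, the last holds). The fingers move at their own pace and stop on an object; FORCE is the grip in N (left out, the last holds). Time passes only in rows, so rows that repeat a pose let the fingers close, or fill a call up. It gives the time, the measured TCP pose, the force and the opening at its end, in the units of the state.
- manip.read_state(): the state, without advancing time (a new reading comes with each control period).
- manip.camera(name): name is "scene" or "top"; returns a dict with "pixels" (480x640x3 uint8, red, green, blue), "fx", "fy", "cx", "cy" (pixels), "extrinsics" (4x4, takes a point from world to camera coordinates). Camera axes: x right, y down, z forward; pixel columns grow to the right and rows downward; lengths in mm; the calibration is good to about 2 mm. A picture is of the moment at which its call begins. There is no depth.
- manip.sign_off(): hands the job in, once; it reports no verdict.
Trained networks look in a picture, given as the dict that the camera call returned (one of the last four; its "shot" number tells which), for a name from the list of things; names that differ only in an ending like _2 or _b are one class to them, and where a whole thing is asked for, a point or a joint stands for the part that bears it (a point fixed in the world has none). Each returns a list of dicts, best first, with "conf" (0 to 1); they miss things now and then, are a little off and sometimes report something else, mostly with a low value. They report only what shows in the picture. A call takes as long as a camera call.
- manip.search_frame(picture, name): "location" ([x, y, z] in mm, in world coordinates, good to about 4 mm: the middle of the surface that is visible of it).
- manip.masks_of(picture, name): "mask" (480x640 bool, what is visible of it).
The state is a dict: "clock": time; "joints": joint angles; "qd": joint speeds; "effort": joint torques, N m; "eef_pos": TCP position; "eef_rot": TCP orientation; "wrist_force": force on the tool from outside, world axes, zero at the start; "moment": the same for the moment, N m; "finger_gap": finger opening in mm.
Only numpy, scipy, OpenCV 4.12 (cv2) and the standard library are available. Lean on these libraries where they do the work, as an engineer would, in place of code of your own. Each camera call takes 0.05 s, during which the arm holds its last target. There are 200 camera calls.

### The job

The belt cover of the little lap polisher is off, ready for a new drive belt. By its finger post, push the sprung tensioner arm back towards the front of the machine until the pawl has clicked in behind the last ratchet tooth, and hold it there against the spring, a little beyond the click but not driven on to the back stop, because the pawl is worn and must not carry the arm. Finish while still holding the arm back, and leave the loupe, bell, crank and parts box where they are.

Things in the scene. Friction and masses are not known exactly. Their poses are not given: they have to be found in the camera images.
- lap_polisher: grey machine housing 260 (x) x 360 (y) mm, fixed to the bench; origin centre of underside, its dark painted deck at z 80 mm; front panel with switch and knob on its -x side (towards the robot). On the deck a big pulley (100 mm) at (70, 90) mm and a small one (60 mm) at (75, -95) mm, tops 40 mm over the deck (spindle stub 67 mm), corner pillars 45 mm high, and the tensioner arm
- tensioner_pivot (a point): vertical hinge axis of the tensioner arm at the deck surface, at (-20, -105, 80) mm in the machine frame; fixed
- finger_post (a point): top centre of the steel finger post, upright, 16 mm across, 48 mm free above the idler pulley (36 mm across, its top 40 mm over the deck); post top 88 mm over the deck. On the arm's end, 115 mm from the pivot axis. At joint 0 it is at (26, 0) mm in the machine frame, and swings anticlockwise from above, mainly to the machine's -x, reaching (-52, 5) mm at 0.7 rad
- tensioner (a joint): arm angle, rad: 0 = at rest on the front stop (the start), growing as it is pushed back; 0.85 = on the back stop pin. The pawl drops behind the ratchet wheel's three teeth at about 0.24, 0.42 and 0.60 (the last); let go after that, the arm springs back on to the pawl at about 0.59. Its spring needs about 6 N at the post at 0 and 11 N at 0.7, a few N more as the pawl rides up a tooth
- pawl (a joint): angle of the small steel stop pawl on the deck at the right front of the arm's ratchet wheel, in rad: 0 = dropped fully in, about 0.12 = riding over a tooth tip; it is sprung and moves by itself
- loupe: horn-rimmed eye loupe, a dark brown cone 39 mm across and 31 mm high, standing on the left front of the deck; origin centre of underside; not to be disturbed
- bell: dented pewter bell 68 mm across and 69 mm high, standing on the bench left of the machine; origin centre of underside; not to be disturbed
- crank: loose brass winding crank, 80 mm long, 34 mm high at its handle, lying on the bench right of the machine; origin under its hub; not to be disturbed
- parts_box: rosewood parts box 100 x 150 x 59 mm with a brass hook latch, fixed on the bench left of the bell; origin centre of underside

How it is judged:
By the outcome, as a careful person would: the job done as asked, in the order asked, and still so for the second after the job is handed in, while the arm keeps its last pose, push and grip.
It also fails if it takes over 32 s, if anything falls off the work surface, if the arm or the gripper's body presses on something with over 40 N, if the wrist force passes 120 N, or if a joint passes its speed limit or range.

## Working session

There is one attempt and no reset: what is moved stays moved. The work goes in short steps, Python scripts to look and compute and a shell command to move; the robot and the scene stay as the last step left them, time stands still between calls to the robot, and variables do not carry over. Pictures are saved under pics/ and viewed, about 8 in all and at most 12, crops included, and the job is handed in when it is done.

```bash
mkdir -p pics
cat > h.py <<'E'
import numpy as np, cv2, json
from cell import manip
def save(p,n,crop=None,s=1):
    im=p["pixels"][:,:,::-1]
    if crop: im=im[crop[1]:crop[3],crop[0]:crop[2]]
    cv2.imwrite("pics/"+n,cv2.resize(im,None,fx=s,fy=s,interpolation=cv2.INTER_CUBIC))
def proj(p,X):
    c=np.array(p["extrinsics"])@np.append(X,1.);return [p["fx"]*c[0]/c[2]+p["cx"],p["fy"]*c[1]/c[2]+p["cy"]]
def ray(p,u,v,z):
    E=np.array(p["extrinsics"]);R=E[:3,:3];o=-R.T@E[:3,3]
    d=R.T@np.array([(u-p["cx"])/p["fx"],(v-p["cy"])/p["fy"],1]);return o+d*(z-o[2])/d[2]
E
python3 - <<'E'
from h import *
ps={n:manip.camera(n) for n in("scene","top")}
for n,p in ps.items():
    save(p,n+"0.png")
    E=np.array(p["extrinsics"]);print(n,(-E[:3,:3].T@E[:3,3]).round())
    for k in("lap_polisher","finger_post","tensioner","pawl","loupe","bell","crank","parts_box"):
        print(k,[(np.round(d["location"]).tolist(),round(d["conf"],2)) for d in manip.search_frame(p,k)[:2]])
s=manip.read_state();print(s)
E
```

```text
scene [1014. -755.  885.]
lap_polisher [([590.0, -36.0, 86.0], 0.9), ([505.0, -73.0, 93.0], 0.18)]
finger_post [([584.0, -62.0, 99.0], 0.96), ([459.0, 120.0, 104.0], 0.59)]
tensioner [([583.0, -63.0, 93.0], 0.59)]
pawl []
loupe [([457.0, 120.0, 103.0], 0.83)]
bell [([390.0, 255.0, 40.0], 0.58)]
crank [([544.0, -272.0, 6.0], 0.56)]
parts_box [([419.0, 398.0, 62.0], 0.88)]
top [ 385.  101. 1288.]
lap_polisher [([560.0, 39.0, 82.0], 0.56)]
finger_post [([577.0, -55.0, 97.0], 0.81)]
tensioner [([575.0, -54.0, 93.0], 0.76), ([454.0, 130.0, 110.0], 0.35)]
pawl [([401.0, 427.0, 59.0], 0.57), ([559.0, 38.0, 84.0], 0.21)]
loupe [([454.0, 133.0, 109.0], 0.65)]
bell [([388.0, 260.0, 36.0], 0.97)]
crank []
parts_box [([406.0, 428.0, 57.0], 0.76)]
{'clock': 0.9, 'joints': array([ 1.19340113e+00,  2.99856431e-01,  1.52098090e+00, -4.18162535e-06,
        1.32069324e+00, -6.66121433e-02]), 'qd': array([-0.00092661, -0.00103836,  0.00207008,  0.00122702, -0.00105348,
       -0.00068752]), 'effort': array([ 2.33308572e-03, -5.31653774e+01, -3.52925026e+01,  7.08458293e-02,
        2.11513101e-02,  1.06895689e-05]), 'eef_pos': array([168.20279623, 523.64926966, 205.47757879]), 'eef_rot': array([3.14153098e+00, 8.17519387e-06, 2.83081063e+00]), 'wrist_force': array([-0.49178485, -0.16675276, -0.48834169]), 'moment': array([-0.01301522, -0.03281255,  0.00784354]), 'finger_gap': 93.74094665781388}
```

View pics/top0.png

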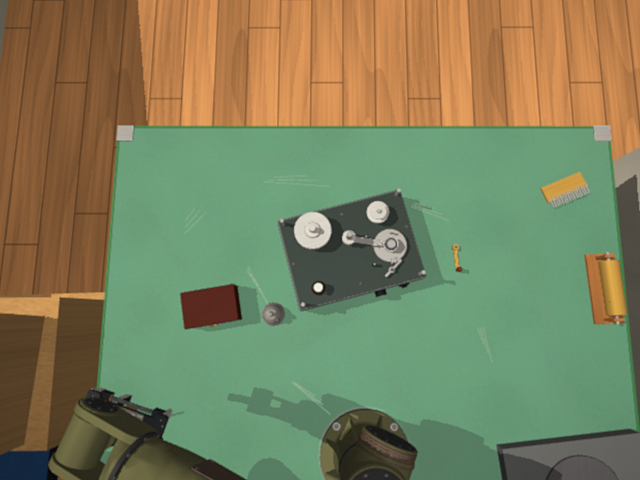

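View pics/scene0.png

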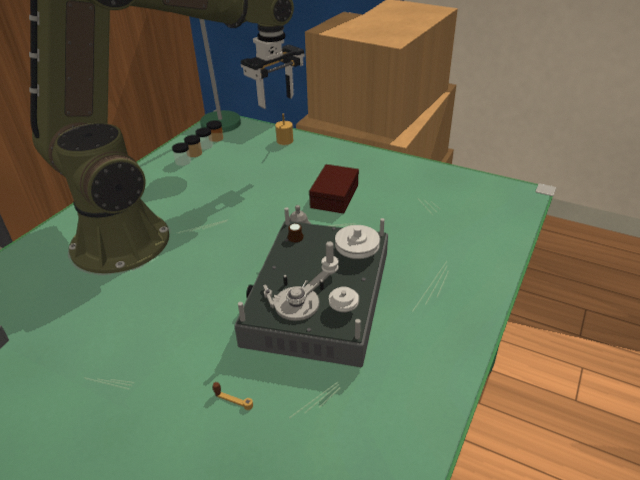

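Top view: big pulley (313,230), small pulley (378,212), ratchet wheel (391,244), post about (349,237), loupe (318,288), bell (273,314). Machine is yawed some 14°. Next I fit its pose, from a crop.

Run:
```python
from h import *
p=manip.camera("top");save(p,"c1.png",(260,180,440,315),4.4)
a=ray(p,313,230,120)[:2];b=ray(p,378,212,120)[:2]
d=b-a;yaw=np.arctan2(d[1],d[0])-np.arctan2(-185,5)
print(np.linalg.norm(d),185.07,np.degrees(yaw))
R=lambda t:np.array([[np.cos(t),-np.sin(t)],[np.sin(t),np.cos(t)]])
print("o",(a+b)/2-R(yaw)@[72.5,-2.5])
pil=np.array([ray(p,*q,125)[:2] for q in((282,221),(399,191),(303,305),(424,272))]);print(pil.round(),pil.mean(0))
```

```text
182.50730004042094 185.07 14.434340719832974
o [557.89544066  39.68425678]
[[ 627.  227.]
 [ 711.  -89.]
 [ 403.  167.]
 [ 491. -151.]] [558.23263852  38.34389173]
```

View pics/c1.png

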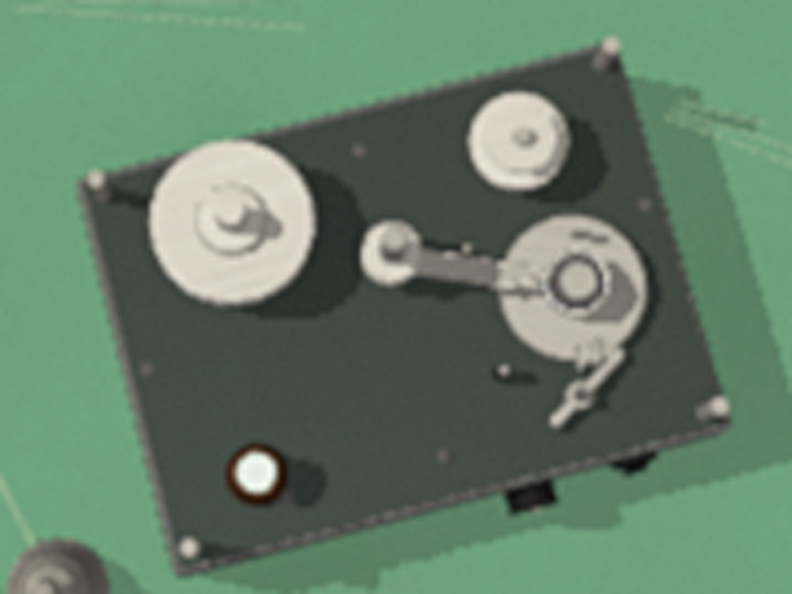

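The crop shows post top about (394,245) in the crop, idler beside it, ratchet wheel (572,285), pawl (585,390), back stop pin (503,370), loupe (257,473). The deck between is free. Now I compute the arc.

```bash
cat >> h.py <<'E'
yaw0=np.radians(14.7);O=np.array([558.,39.])
Rm=np.array([[np.cos(yaw0),-np.sin(yaw0)],[np.sin(yaw0),np.cos(yaw0)]])
def post(th):
    c,s=np.cos(th),np.sin(th);return O+Rm@(np.array([-20,-105])+np.array([46*c-105*s,46*s+105*c]))
E
python3 - <<'E'
from h import *
p=manip.camera("top");q=manip.camera("scene")
for th in(0,.1,.2,.3,.4,.5,.6,.68,.7):print(th,post(th).round(1),(post(th)-post(0)).round(1))
for c in(p,q):print(proj(c,[*post(0),168]))
for c in (p,q):
    for d in manip.search_frame(c,"finger_post")[:1]:print(d["location"],d["conf"])
save(q,"s1.png",(280,200,420,340),4)
E
```

```text
0 [583.1  45.6] [0. 0.]
0.1 [571.8  46.8] [-11.4   1.2]
0.2 [560.3  46.9] [-22.9   1.3]
0.3 [548.9  45.8] [-34.3   0.2]
0.4 [537.6  43.6] [-45.5  -2. ]
0.5 [526.7  40.3] [-56.5  -5.3]
0.6 [516.1  35.9] [-67.1  -9.7]
0.68 [508.   31.6] [-75.2 -14. ]
0.7 [506.   30.5] [-77.1 -15.1]
[np.float64(350.11998526838147), np.float64(234.5338205552217)]
[np.float64(326.91478421887865), np.float64(243.2325886337624)]
[403.0, 427.7, 56.1] 0.73
[587.3, -61.1, 94.8] 0.82
```

View pics/s1.png

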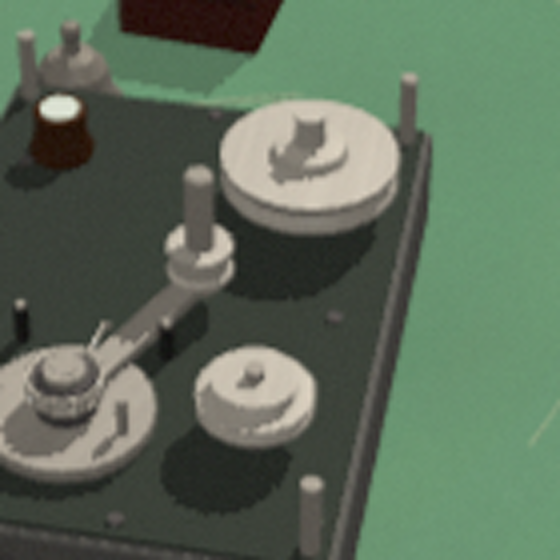

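```bash
python3 -m crank '[{"offset":[0.02,-0.03,0.005],"spin":-6},{"offset":[0.044,-0.062,0.01],"spin":-12},{"offset":[0.068,-0.095,0.015],"spin":-18},{"offset":[0.092,-0.128,0.02],"spin":-24},{"offset":[0.116,-0.161,0.02],"spin":-30},{"offset":[0.140,-0.194,0.02],"spin":-36},{"offset":[0.163,-0.228,0.02],"spin":-41},{"offset":[0.186,-0.262,0.02],"spin":-46}]' 0.7 20
```

```text
clock: 1.82
eef_pos: [354.9, 259.9, 225.7]
eef_rot: [3.141, -0.0, 2.024]
wrist_force: [1.7, 0.1, 0.4]
finger_gap: 66.0
```

Post top shows at scene pixel (329.7,243) against (326.9,243.2) predicted, and matches in the top view; agreement within about 3 mm.

```bash
python3 -m crank '[{"offset":[0.027,-0.025,0],"spin":-5},{"offset":[0.055,-0.051,0],"spin":-10},{"offset":[0.083,-0.077,0],"spin":-15},{"offset":[0.111,-0.104,0],"spin":-20},{"offset":[0.140,-0.131,0],"spin":-25},{"offset":[0.169,-0.158,0],"spin":-30},{"offset":[0.198,-0.185,0],"spin":-33},{"offset":[0.222,-0.207,0],"spin":-35}]'; python3 -m crank '[{"offset":[0.003,-0.003,0],"spin":0},{"offset":[0.006,-0.006,0],"spin":0},{"offset":[0.007,-0.007,-0.01],"spin":0},{"offset":[0.007,-0.007,-0.02],"spin":0},{"offset":[0.007,-0.007,-0.03],"spin":0},{"offset":[0.007,-0.007,-0.04],"spin":0},{"offset":[0.007,-0.007,-0.045],"spin":0},{"offset":[0.007,-0.007,-0.045],"spin":0}]'
python3 - <<'E'
from h import *
p=manip.camera("scene");save(p,"s2.png",(230,130,430,330),3)
print(proj(p,[584,46,168]),manip.read_state()["eef_pos"])
E
```

```text
clock: 2.48
eef_pos: [578.4, 50.6, 225.6]
eef_rot: [3.141, 0.0, 1.409]
wrist_force: [0.9, 0.2, 0.5]
finger_gap: 65.6
clock: 3.15
eef_pos: [584.6, 44.1, 179.0]
eef_rot: [-3.14, 0.0, 1.41]
wrist_force: [0.3, -0.3, 0.2]
finger_gap: 65.7
[np.float64(327.36825423964535), np.float64(243.2374927221261)] [585.02905661  43.95521022 180.03326074]
```

View pics/s2.png

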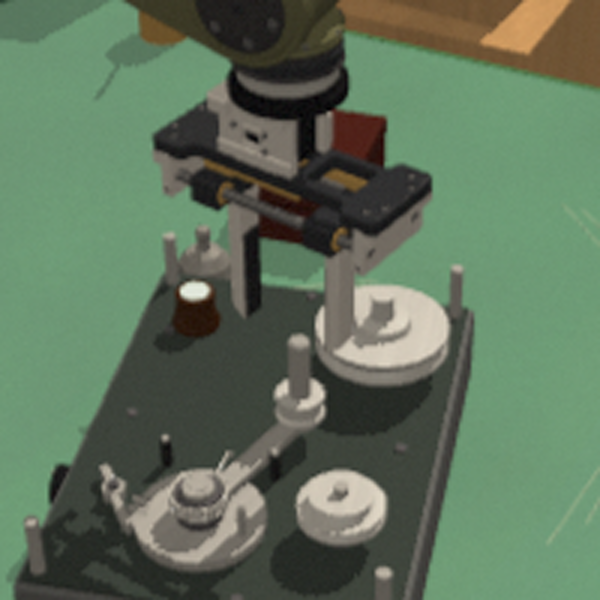

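The jaws straddle the post: tip midpoint (292,329), post top (299,338) in the crop. I go down 51 mm with +3 mm in y, then close.

```bash
python3 -m crank '[{"offset":[0.001,0.003,-0.005],"spin":0},{"offset":[0.001,0.003,-0.015],"spin":0},{"offset":[0.001,0.003,-0.025],"spin":0},{"offset":[0.001,0.003,-0.035],"spin":0},{"offset":[0.001,0.003,-0.044],"spin":0},{"offset":[0.001,0.003,-0.050],"spin":0},{"offset":[0.001,0.003,-0.051],"spin":0},{"offset":[0.001,0.003,-0.051],"spin":0}]'; python3 -m crank '[{"offset":[0,0,0],"spin":0},{"offset":[0,0,0],"spin":0},{"offset":[0,0,0],"spin":0},{"offset":[0,0,0],"spin":0},{"offset":[0,0,0],"spin":0},{"offset":[0,0,0],"spin":0},{"offset":[0,0,0],"spin":0},{"offset":[0,0,0],"spin":0}]' 0.1 20;  python3 -m crank '[{"offset":[0,0,0],"spin":0},{"offset":[0,0,0],"spin":0},{"offset":[0,0,0],"spin":0},{"offset":[0,0,0],"spin":0},{"offset":[0,0,0],"spin":0},{"offset":[0,0,0],"spin":0},{"offset":[0,0,0],"spin":0},{"offset":[0,0,0],"spin":0}]'
python3 - <<'E'
from h import *
p=manip.camera("scene");save(p,"s3.png",(230,130,430,330),3)
E
```

```text
clock: 3.87
eef_pos: [585.9, 46.9, 128.6]
eef_rot: [-3.141, 0.0, 1.409]
wrist_force: [-0.7, -0.2, 0.2]
finger_gap: 65.2
clock: 4.53
eef_pos: [586.2, 46.9, 128.7]
eef_rot: [-3.142, 0.0, 1.409]
wrist_force: [7.0, 0.8, -1.9]
finger_gap: 15.8
clock: 5.2
eef_pos: [586.7, 46.8, 128.7]
eef_rot: [3.14, 0.0, 1.409]
wrist_force: [4.7, -0.7, -3.2]
finger_gap: 16.0
```

View pics/s3.png

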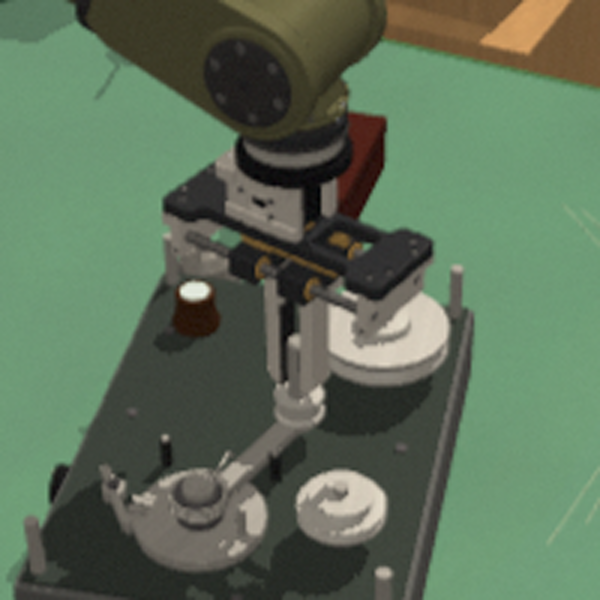

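Gripped, gap 16 mm as the post should be. Now along the arc to about 0.4 rad.

```bash
python3 -m crank '[{"offset":[-0.0057,0.0008,0],"spin":2.9},{"offset":[-0.0114,0.0012,0],"spin":5.7},{"offset":[-0.0171,0.0013,0],"spin":8.6},{"offset":[-0.0229,0.0013,0],"spin":11.5},{"offset":[-0.0286,0.0009,0],"spin":14.3},{"offset":[-0.0343,0.0002,0],"spin":17.2},{"offset":[-0.040,-0.0008,0],"spin":20},{"offset":[-0.0455,-0.002,0],"spin":23}]' - 25
python3 - <<'E'
from h import *
p=manip.camera("scene");save(p,"s4.png",(230,130,430,330),3)
s=manip.read_state();print(s["eef_pos"],s["wrist_force"],s["finger_gap"])
E
```

```text
clock: 5.92
eef_pos: [541.7, 44.6, 128.7]
eef_rot: [3.138, 0.001, 1.813]
wrist_force: [10.2, -2.5, -5.6]
finger_gap: 15.5
[540.99410884  44.34708285 128.67267784] [ 6.97119641 -2.073011   -3.75356547] 15.734355551425153
```

View pics/s4.png

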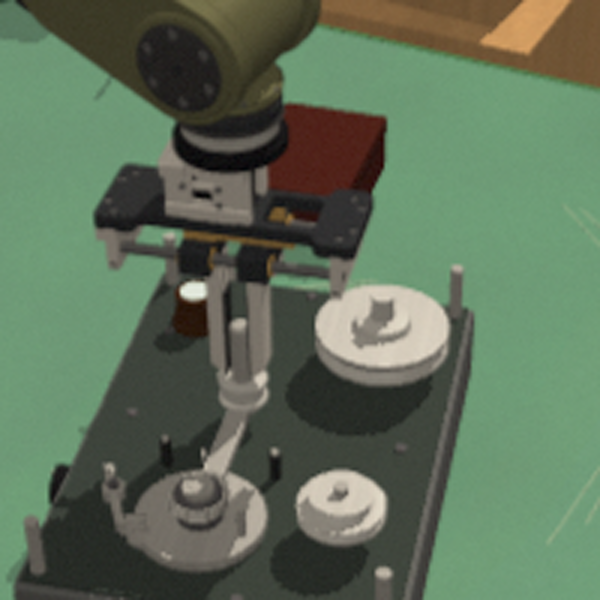

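The arm follows; the post sits between the pads at crop (240,345). Next past the last click to about 0.69.

```bash
python3 -m crank '[{"offset":[-0.0045,-0.0012,0],"spin":2.3},{"offset":[-0.009,-0.0026,0],"spin":4.6},{"offset":[-0.0135,-0.0043,0],"spin":6.9},{"offset":[-0.018,-0.0062,0],"spin":9.2},{"offset":[-0.0225,-0.0082,0],"spin":11.5},{"offset":[-0.0265,-0.0102,0],"spin":13.5},{"offset":[-0.031,-0.0125,0],"spin":16},{"offset":[-0.031,-0.0125,0],"spin":16}]'; python3 -m crank '[{"offset":[0,0,0],"spin":0},{"offset":[0,0,0],"spin":0},{"offset":[0,0,0],"spin":0},{"offset":[0,0,0],"spin":0},{"offset":[0,0,0],"spin":0},{"offset":[0,0,0],"spin":0},{"offset":[0,0,0],"spin":0},{"offset":[0,0,0],"spin":0}]'
python3 - <<'E'
from h import *
p=manip.camera("scene");t=manip.camera("top");a=cv2.resize(p["pixels"][190:330,230:370],(560,560),interpolation=2)
cv2.imwrite("pics/s5.png",a[:,:,::-1]);
s=manip.read_state();e=s["eef_pos"];print(e,s["wrist_force"],s["moment"],s["finger_gap"])
pv=O+[3.5,1]+Rm@[-20,-105];v=e[:2]-pv
print("th",np.arctan2(v[1],v[0])-yaw0-np.arctan2(105,46),np.linalg.norm(v))
for k in("loupe","bell","crank"):print(k,[(np.round(d["location"]).tolist(),round(d["conf"],2)) for c in(p,t) for d in manip.search_frame(c,k)[:1]])
E
```

```text
clock: 6.63
eef_pos: [510.7, 31.5, 128.7]
eef_rot: [3.137, 0.002, 2.099]
wrist_force: [12.3, -0.3, -9.1]
finger_gap: 15.4
clock: 7.3
eef_pos: [511.4, 31.9, 128.7]
eef_rot: [3.135, 0.003, 2.099]
wrist_force: [8.9, 2.9, -5.2]
finger_gap: 15.8
[511.39516503  31.84878784 128.68721187] [ 9.62525322  3.31797478 -5.37239919] [ 0.42860214 -1.27759951 -0.02597826] 15.724054288354747
th 0.6840669677440527 113.99529689683581
loupe [([454.0, 121.0, 115.0], 0.51), ([455.0, 132.0, 108.0], 0.52)]
bell [([381.0, 250.0, 37.0], 0.38), ([387.0, 260.0, 34.0], 0.85)]
crank [([545.0, -276.0, 5.0], 0.78)]
```

View pics/s5.png

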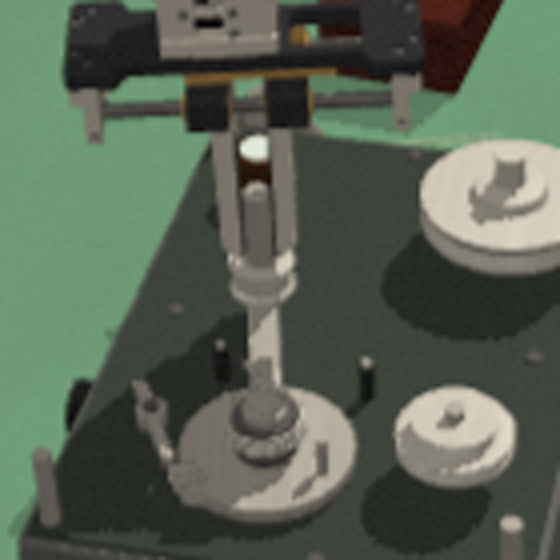

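Post top at crop (257,190), clear gap between arm and back stop pin (220,360), pawl lying against the wheel. The angle is about 0.68 and the load about 10 N, which is spring only. Handing in.

Run:
```python
from h import *
p=manip.camera("scene");s=manip.read_state();print(s["clock"],s["eef_pos"],s["wrist_force"],proj(p,[*(post(.684)+[3.5,1]),168]))
print(manip.sign_off())
```

```text
7.75 [511.37788195  31.84806915 128.6833712 ] [ 9.02392245  3.864277   -5.90792643] [np.float64(293.6698815914611), np.float64(237.3184110289754)]
the job is handed in; nothing more can be done
None
```

I gripped the finger post from above and swung the tensioner arm back along its arc. I handed the job in at 7.75 s, still holding the arm at about 0.68 rad. That is past the last click at 0.60 and short of the back stop at 0.85.

**Last checks:**
- **Angle:** the tool's travel gives 0.684 rad. The post top in the picture was at (294, 237.5), against (293.7, 237.3) predicted.
- **Load:** the sideways push was steady at about 10 N, close to the 11 N the spring should need at 0.7. A gap to the back stop pin was visible.
- **Pawl:** I saw it lying against the ratchet wheel, but its drop behind the last tooth is inferred from the angle and was not measured. The network never found the pawl in the pictures.
- **Other things:** the loupe, bell and crank were found again within 4 mm of their first positions, except one low-confidence bell reading in the scene view that was about 10 mm off. The top view put the bell unmoved. I did not re-measure the fixed parts box.

**Disagreements:**
- The network's finger-post positions were wrong: one was about 100 mm off and another lay on the parts box. I used my own fit of the machine instead.
- That fit was about 3 mm off in x, which the grip showed and I corrected.

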